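Hold the angle gauge on the bone model with its needle in the red mark

ROBOT

A 6-joint arm with a two-finger parallel gripper is mounted at the origin on the work surface. World frame = base frame: x ahead of the robot, y to its left, z up, the work surface at z = 0. Lengths are in m, angles in rad, forces in N, time in s.
With the tool pointing down it reaches from about 0.35 to 0.975 m from the base axis. Payload 4.9 kg.
Tool frame: the origin (TCP) lies midway between the tips of the shut fingers; the grasp point (between the pads) lies 19 mm behind it; z points along the fingers, y is the line along which they close (so a half turn about z gives the same grasp; the last joint's range is limited). The gripper opens to 85 mm and grips with 20 to 120 N. Pads are 22 mm wide; open, the fingers measure 114 mm over their backs; the gripper's body (76 mm by 85 mm) begins 54 mm behind the grasp point. The pads swing forward as they close: fully open they stand 13 mm farther back than shut.
Start: joints at [1.142, 0.053, 1.613, -0, 1.476, -0.119], TCP at [0.191, 0.595, 0.231] pointing down, gripper open.
Joint ranges: [-3.01, 3.01], [-1.01, 2.22], [0.06, 2.58], [-1.02, 4.17], [0.09, 2.62], [-3.14, 3.14]. Speed limits (rad/s): [2.57, 2.57, 3.14, 3.14, 3.14, 3.14].

INTERFACE

Orientations are given as a unit quaternion [w, x, y, z].
In Python, from plant import state, grab_frame, job_done, cut_out, place_of gives the robot as it stands.
- The arm moves only by the tool jog_arm, never from a script. Its argument "motion" is text: rows parted by semicolons, each of 7 numbers parted by spaces: the opening in per cent of the stroke, from 0 (shut) to 100 (fully open), then the shift along the tool's x, y, z as a fraction of full scale, then the turn, a rotation vector about the tool's x, y, z as a fraction of full scale. A call has exactly 5 rows; each row is the pose to reach, as a shift and turn from the pose commanded when the call began, along the tool's axes at that moment; what a row does not reach only later rows make up. Full scale, the value 1, is 50 cm for a shift and 1.5 rad for a turn. A row lasts 1/8 s, in which the tool goes at most 62.5 mm and 10.7 degrees, less where a joint would pass 70% of its speed; a pose out of reach is approached as far as the arm can. A call with a number of a shift or a turn outside -1 to 1 is refused whole. A call with a gripper value outside its range is refused whole. The fingers move at their own pace and stop on an object; the grip force is fixed at half the most. Time passes only in rows, so rows that repeat a pose let the fingers close, or fill a call up. It gives the time, the measured TCP pose, the force, the opening and the grip force at its end, in the units of the state.
- state(): the state, without advancing time (a new reading comes with each control period).
- grab_frame(name): name is "scene" or "top" or "wrist"; returns a dict with "color" (400x640x3 uint8, red, green, blue), "range_z" (400x640 float32, m along the optical axis (not along the pixel's ray), 0 where there is no reading), "intrinsics" (3x3 intrinsics, pixels), "world_from_camera" (4x4, takes a point from camera to world coordinates). Camera axes: x right, y up, looking along -z (the intrinsics and any distortion apply to the point x, -y, -z); pixel columns grow to the right and rows downward; lengths in m; the calibration is good to about 2 mm. A picture is of the moment at which its call begins.
- job_done(): hands the job in; it is judged then, once.
Trained networks look in the newest picture that a camera, given by its name, has taken for a name from the list of things; names that differ only in an ending like _2 or _b are one class to them, and where a whole thing is asked for, a point or a joint stands for the part that bears it (a point fixed in the world has none). Each returns a list of dicts, best first, with "p" (0 to 1); they miss things now and then, are a little off and sometimes report something else, mostly with a low value. They report only what shows in the picture. A call takes as long as a camera call. They do not tell look-alikes from the thing itself.
- cut_out(camera, thing): "pixels" (400x640 bool, what is visible of it).
- place_of(camera, thing): "at" ([x, y, z] in m, in world coordinates, good to about 4 mm: a listed point, or the origin of a listed thing).
The state is a dict: "time": time; "joint_pos": joint angles; "joint_vel": joint speeds; "joint_efforts": joint torques, N m; "tool_pos": TCP position; "tool_rot": TCP orientation; "contact_force": force on the tool from outside, world axes, zero at the start; "ft_torque": the same for the moment, N m; "gripper_width": opening from 0.0 (shut) to 1.0 (fully open); "grasp_force": force on a finger pad.
Only numpy, scipy, OpenCV 4.12 (cv2) and the standard library are available. Lean on these libraries where they do the work, as an engineer would, in place of code of your own. Each camera call takes 0.05 s, during which the arm holds its last target. There are 200 camera calls.

TASK

Start the recording: press the blue foot pedal on the clinic desk right down to its stop and let it come up again. Then pick up the round angle gauge by its black handle, rest its foot on the top of the cream bone head on the wooden stand, and rock it there until its swinging needle settles inside the red mark on the dial. Finish while still holding it so, with the foot bearing lightly on the sprung bone (pressing it down a little but not to the bottom of its travel) and the needle at rest; do not knock over the sanitizer bottle or the pill jar.

Things in the scene. Friction and masses are not known exactly. Their poses are not given: they have to be found in the camera images.
- pedal (a joint): Blue ribbed pedal plate of the recorder's foot pedal, 128 x 85 x 8 mm, hinged along the far edge of a grey base (160 x 104 x 12 mm) fixed to the desk. 0 = up, its near end raised (sloping 0.24 rad); grows to 0.20 rad at the stop. A spring returns it; at the pad about 3 N starts it and about 9 N holds it at the stop.
- pedal_pad (a point): Point to press: middle of the pedal's top face near its raised free end, 105 mm from the hinge (23 mm from the free edge). About 49 mm above the desk when up and 28 mm at the stop (it falls 21 mm). Its x axis points along the plate from the free end to the hinge, and slopes down while the pedal is up; the pedal's yaw is the yaw of this axis.
- gauge: Angle gauge, 162 mm tall, about 0.35 kg, standing loose and upright on the desk: flat aluminium foot 44 (x) x 74 (y) x 14 mm, on it a grey disc-shaped housing of 104 mm diameter and 26 mm thickness (dial centre 64 mm above the underside), and a black handle on top. Origin at the centre of the foot's underside; z up through the handle; x is the dial's normal, pointing out of the white dial face; y along the long side of the foot.
- gauge_grip (a point): Where to grip the gauge's handle: centre of the handle, 140 mm above the underside of the foot. The handle is 24 mm (gauge x) by 28 mm (gauge y) and spans 116 to 162 mm above the underside. Axes as the gauge.
- gauge_sole (a point): Centre of the underside of the gauge's flat foot (the gauge's origin). Axes as the gauge.
- needle (a joint): Black needle on the dial, 44 mm long from the dial's centre, pivoting freely about the gauge's x axis with a counterweight so that it always swings to point straight up. Its angle in rad from the gauge's own up (z) direction, positive by the right-hand rule about the gauge's x axis (from z towards -y); 0 with the gauge upright. If the gauge leans by an angle a about its x axis, the needle comes to rest at -a after about a second.
- mark (a joint): Red mark, 7.2 mm wide and 14 mm long, at the rim of the white dial, 35 to 49 mm from the dial's centre: its middle's angle in rad, measured like the needle's (same zero and sign). Set between 0.14 and 0.40 and stiff: it stays where it is set. The needle is inside the mark when the two values differ by less than 0.08.
- needle_tip (a point): Tip of the needle. Its z axis points along the needle.
- mark_mid (a point): Middle of the red mark, 42 mm from the dial's centre. Its z axis points from the dial's centre to the mark.
- bone_stand: Bone model fixed to the desk: wooden plinth 110 x 110 x 15 mm (origin at the centre of its underside, x and y along its sides) with a cream bone end on a short aluminium sleeve.
- crown (a point): Top of the bone's high round head, a sphere of 16 mm radius over the plinth's centre; 68 mm above the desk when not pressed. A lower knuckle (radius 12 mm, top 14 mm lower) stands 24 mm beside it towards the stand's -y; the foot leaning on the head clears it up to about 0.5 rad.
- bone (a joint): How far the bone is pressed down into its sleeve on its spring: 0 free, 0.012 m at the bottom. It takes about 0.9 N + 450 N per m (about 3 N at 5 mm).
- sanitizer: Bystander: clear bottle with a blue cap, 60 mm wide, 150 mm tall; origin at the centre of its underside, z up.
- pill_jar: Bystander: amber jar with a white lid, 50 mm wide, 75 mm tall; origin at the centre of its underside, z up.
Things that resemble listed ones, but are neither listed nor needed, are in the scene too. What is shaped like the gauge but green or purple is not meant.

How it is judged:
On the way, in this order (a step that is already met when the one before it is completed fails the run):
1. the foot pedal is pressed down to its stop (value of joint pedal above 0.18 rad), for 0.1 s.
2. the pedal is let up and the gauge is held in the fingers, clear of the desk (value of joint pedal below 0.04 rad and height (world z) of gauge_sole above 0.03 m and contact force between the fingers and gauge above 1 N), for 0.2 s.
At the end, for the whole second after the job is handed in: Gauge still gripped, dial face within 0.2 rad of vertical, foot on the bone head with over 0.8 N (its middle within 30 mm of the crown), bone pressed under 11 of 12 mm; needle at rest (under 0.3 rad/s) within 0.08 rad of the mark's middle; pedal up (contact force between the fingers and gauge above 1 N and contact force between gauge and bone_stand above 0.8 N and value of joint bone below 0.011 m and distance between gauge_sole and crown below 0.03 m and height (world z) of gauge_sole above 0.045 m and angle between the z axis of needle_tip and the z axis of mark_mid, either way round below 0.08 rad and velocity of joint needle between -0.3 and 0.3 rad/s and angle between gauge's own x axis and vertical between 1.37 and 1.77 rad and angle between gauge's own z axis and vertical below 0.8 rad and value of joint pedal below 0.04 rad); the arm keeps its last pose, push and grip.
It fails at once if the sanitizer bottle or the pill jar is knocked over (angle between any of sanitizer, pill_jar's own z axis and vertical above 0.6 rad).
It also fails if it takes over 54 s, if anything falls off the work surface, if the arm or the gripper's body presses on something with over 40 N, if the wrist force passes 120 N, or if a joint passes its speed limit or range.

## Working session

There is one attempt and no reset: what is moved stays moved. The work goes in short steps, Python scripts to look and compute and a tool call to move; the robot and the scene stay as the last step left them, time stands still between calls to the robot, and variables do not carry over. Pictures are saved under pics/ and viewed, at most 10 in all, crops included, and the job is handed in when it is done.

Besides the shell and the picture viewer there is one more tool, called by a JSON object that holds its "name" and its "arguments", one argument or row to a line. jog_arm: Moves the arm, as the interface text tells. Shift numbers are shares of 50 cm and turn numbers shares of 1.5 rad, none past 1 either way. Its arguments: {"type":"object","properties":{"motion":{"type":"string"}},"required":["motion"]}

```bash
mkdir -p pics; ls
python3 - <<'E'
from plant import *
import cv2,numpy as np
fs={n:grab_frame(n) for n in ("scene","top")}
for n,f in fs.items():
    cv2.imwrite(f"pics/{n}0.png",f["color"][...,::-1])
    for t in ("pedal_pad","gauge_grip","gauge_sole","mark_mid","needle_tip","bone_stand","crown","sanitizer","pill_jar"):
        print(n,t,[(np.round(r["at"],3).tolist(),round(r["p"],2)) for r in place_of(n,t)][:4])
s=state();print(s["time"],s["tool_pos"],s["tool_rot"],s["contact_force"])
E
```

```text
pics
scene pedal_pad [([0.759, 0.012, -0.003], 0.66), ([0.55, -0.008, 0.048], 0.58)]
scene gauge_grip [([0.372, -0.217, 0.14], 0.8), ([0.512, -0.272, 0.138], 0.58), ([0.677, -0.291, 0.142], 0.55)]
scene gauge_sole [([0.665, -0.294, -0.001], 0.98), ([0.515, -0.272, -0.001], 0.64), ([0.371, -0.217, 0.002], 0.59), ([0.557, 0.292, 0.005], 0.53)]
scene mark_mid []
scene needle_tip []
scene bone_stand [([0.556, 0.293, 0.005], 0.67)]
scene crown [([0.56, 0.296, 0.066], 0.52)]
scene sanitizer [([0.744, 0.169, 0.004], 0.76)]
scene pill_jar [([0.756, 0.013, -0.002], 0.74), ([0.549, -0.009, 0.05], 0.32)]
top pedal_pad [([0.557, -0.003, 0.049], 0.6)]
top gauge_grip [([0.376, -0.215, 0.138], 0.81), ([0.513, -0.271, 0.141], 0.79), ([0.674, -0.289, 0.14], 0.7)]
top gauge_sole [([0.514, -0.277, 0.004], 0.98), ([0.673, -0.292, -0.001], 0.89), ([0.376, -0.213, 0.003], 0.67), ([0.516, -0.271, 0.001], 0.45)]
top mark_mid [([0.757, 0.014, 0.001], 0.68)]
top needle_tip []
top bone_stand [([0.553, 0.294, 0.002], 0.57)]
top crown [([0.557, 0.293, 0.07], 0.66)]
top sanitizer [([0.746, 0.163, 0.001], 0.68)]
top pill_jar [([0.76, 0.012, -0.001], 0.85)]
1.0 [0.19052524 0.59525056 0.23132042] [9.97720968e-06 1.54255576e-01 9.88030979e-01 2.48542096e-05] [-0.73888969 -1.0658124   0.48852739]
```

View pics/scene0.png

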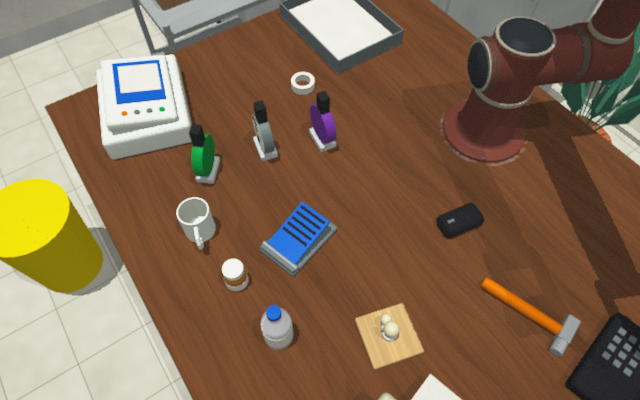

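View pics/top0.png

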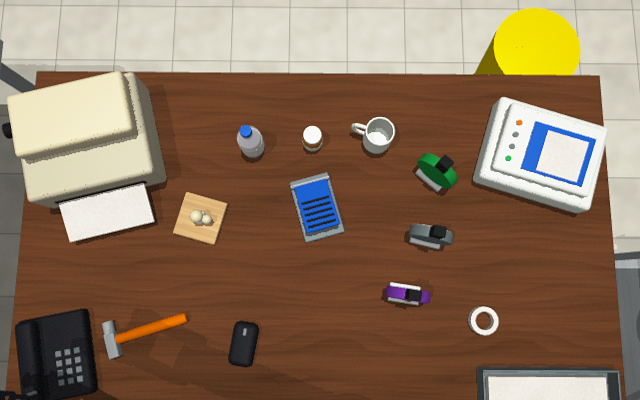

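The picture shows three gauge shapes: green at scene (204,155)/top (437,172), grey at scene (264,132)/top (430,235), and purple at scene (322,122)/top (408,294). I choose the grey one at about (0.513, -0.272). The pedal is at top (317,208), the bone stand at top (200,218), the sanitizer at (250,142) and the jar at (312,138).

```bash
cat > h.py <<'E'
import numpy as np,cv2
from plant import *
from scipy.spatial.transform import Rotation as R
def cloud(f):
    z=f["range_z"];K=f["intrinsics"];v,u=np.mgrid[:z.shape[0],:z.shape[1]]
    p=np.stack([(u-K[0,2])/K[0,0]*z,-(v-K[1,2])/K[1,1]*z,-z],-1)
    T=f["world_from_camera"];return p@T[:3,:3].T+T[:3,3]
def rot(s=None):
    w,x,y,z=(s or state())["tool_rot"];return R.from_quat([x,y,z,w])
def down(yaw):  # tool pointing down, tool y axis at this yaw
    y=np.array([np.cos(yaw),np.sin(yaw),0]);z=np.array([0,0,-1.]);return R.from_matrix(np.stack([np.cross(y,z),y,z],1))
def go(p,Rt):
    s=state();r=rot(s);d=r.inv().apply(np.array(p)-s["tool_pos"]);t=(r.inv()*Rt).as_rotvec()
    print("shift",np.round(d/.5,3),"turn",np.round(t/1.5,3),"t",s["time"])
E
python3 - <<'E'
from h import *
out=[]
for n in ("top","scene"):
    f=grab_frame(n);P=cloud(f)
    for t in ("pedal","gauge","bone_stand"):
        for r in cut_out(n,t)[:4]:
            m=r["pixels"]&(f["range_z"]>0);q=P[m]
            if len(q)<30: continue
            if t=="gauge": q=q[(q[:,2]>.03)&(q[:,2]<.13)]
            if t=="bone_stand":
                h=q[q[:,2]>.045]; print("bone high",np.round(h.mean(0),3),"top",np.round(h[h[:,2].argmax()],3)); q=q[(q[:,2]>.005)&(q[:,2]<.025)]
            if len(q)<20: continue
            print(n,t,round(r["p"],2),np.round(q.mean(0),3),cv2.minAreaRect((q[:,:2]*1000).astype(np.float32)),"z",np.round(np.percentile(q[:,2],[2,98]),3), "col",f["color"][m].mean(0).round())
            if t=="pedal":
                A=np.c_[q[:,:2],np.ones(len(q))];print(" plane",np.linalg.lstsq(A,q[:,2],rcond=None)[0])
    c={"top":f["color"][190:270,390:470],"scene":f["color"][90:170,224:304]}[n]
    out.append(cv2.resize(c,(400,400),interpolation=cv2.INTER_CUBIC))
cv2.imwrite("pics/crop1.png",np.hstack(out)[...,::-1])
E
```

```text
top pedal 0.56 [0.587 0.002 0.04 ] ((588.8906860351562, 0.9138259887695312), (124.82555389404297, 88.74162292480469), 16.054397583007812) z [0.022 0.056] col [ 34.  85. 171.]
 plane [-0.23678764 -0.05906946  0.17942343]
top gauge 0.82 [ 0.666 -0.288  0.086] ((670.6688842773438, -292.47149658203125), (103.10939025878906, 29.0799503326416), 47.8366584777832) z [0.033 0.12 ] col [40. 92. 52.]
top gauge 0.76 [ 0.374 -0.203  0.101] ((371.6684265136719, -213.5714111328125), (101.63951873779297, 30.574556350708008), 81.38868713378906) z [0.071 0.119] col [107.  80. 124.]
top gauge 0.71 [ 0.511 -0.264  0.092] ((514.7173461914062, -270.5210266113281), (99.01396179199219, 27.31455421447754), 77.11046600341797) z [0.035 0.124] col [78. 82. 82.]
top gauge 0.34 [0.555 0.284 0.058] ((556.5733032226562, 283.587158203125), (49.055179595947266, 30.649011611938477), 80.90116119384766) z [0.044 0.07 ] col [206. 194. 158.]
bone high [0.555 0.284 0.058] top [0.554 0.292 0.072]
top bone_stand 0.71 [0.556 0.294 0.015] ((557.5758666992188, 294.86480712890625), (111.31755828857422, 109.65440368652344), 74.43
[... 586 characters left out ...]
95410156) z [0.035 0.127] col [49. 99. 62.]
scene gauge 0.7 [ 0.383 -0.198  0.083] ((374.8671569824219, -211.45773315429688), (101.95934295654297, 29.836606979370117), 81.97888946533203) z [0.034 0.127] col [ 92.  67. 106.]
bone high [0.559 0.29  0.058] top [0.562 0.297 0.07 ]
scene bone_stand 0.96 [0.562 0.299 0.014] ((558.2276611328125, 295.820068359375), (109.97713470458984, 110.6247329711914), 74.31402587890625) z [0.01  0.018] col [212. 181. 126.]
bone high [ 0.523 -0.253  0.108] top [ 0.516 -0.263  0.164]
scene bone_stand 0.67 [ 0.526 -0.259  0.012] ((516.206787109375, -268.58343505859375), (72.24729919433594, 50.747222900390625), 69.71676635742188) z [0.006 0.02 ] col [103. 105. 100.]
```

View pics/crop1.png

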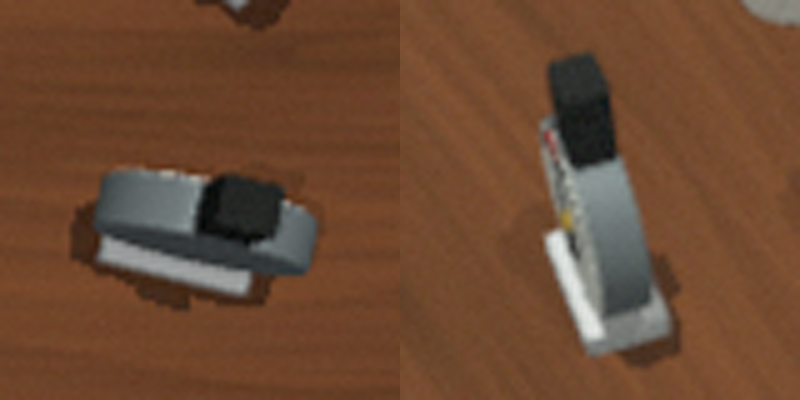

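The close crop confirms the grey gauge with a black handle. Its white dial, with the red mark near the top, faces +x (far side). I'll press the pedal first.

Run:
```python
from h import *
f=grab_frame("scene");print(f["world_from_camera"].round(3).tolist())
go([.552,-.007,.12],down(1.36))
```

```text
[[-0.83, -0.477, 0.288, 0.845], [0.557, -0.706, 0.437, 0.455], [-0.005, 0.523, 0.852, 0.998], [0.0, 0.0, 0.0, 1.0]]
shift [-1.056 -0.927  0.223] turn [ 0.     0.    -0.066] t 1.45
```

{"name": "jog_arm", "arguments": {
  "motion": "0 -0.1 -0.08 0.03 0 0 -0.066;0 -0.2 -0.17 0.06 0 0 -0.066;0 -0.3 -0.26 0.09 0 0 -0.066;0 -0.4 -0.35 0.12 0 0 -0.066;0 -0.5 -0.44 0.12 0 0 -0.066"
}}

```text
time: 2.08
tool_pos: [0.3482, 0.3307, 0.1718]
tool_rot: [-0.0, 0.105, 0.994, -0.0]
contact_force: [0.5, 0.3, 0.3]
gripper_width: -0.002
grasp_force: 0.0
```

Run:
```python
from h import *
go([.552,-.007,.12],down(1.36))
```

```text
shift [-0.54  -0.575  0.104] turn [-0.001 -0.     0.   ] t 2.075
```

{"name": "jog_arm", "arguments": {
  "motion": "0 -0.1 -0.11 0.02 0 0 0;0 -0.22 -0.24 0.04 0 0 0;0 -0.36 -0.38 0.06 0 0 0;0 -0.5 -0.54 0.1 0 0 0;0 -0.504 -0.54 0.102 0 0 0"
}}

```text
time: 2.7
tool_pos: [0.5082, 0.0651, 0.1316]
tool_rot: [0.001, 0.105, 0.994, 0.0]
contact_force: [0.3, 1.1, -0.3]
gripper_width: -0.001
grasp_force: 0.0
```

{"name": "jog_arm", "arguments": {
  "motion": "0 0 0 0.04 0 0 0;0 0 0 0.08 0 0 0;0 0 0 0.1 0 0 0;0 0 0 0.12 0 0 0;0 0 0 0.12 0 0 0"
}}

```text
time: 3.32
tool_pos: [0.5067, 0.0673, 0.0708]
tool_rot: [-0.001, 0.105, 0.994, -0.0]
contact_force: [-0.8, -1.1, -0.1]
gripper_width: -0.003
grasp_force: 0.0
```

Run:
```python
from h import *
s=state();print(s["tool_pos"],s["contact_force"])
f=grab_frame("top");P=cloud(f)
print([ (r["at"],r["p"]) for r in place_of("top","pedal_pad")])
go([.552,-.007,.024],down(1.36))
```

```text
[0.50668245 0.06727772 0.07084515] [-0.77400532 -1.11165715 -0.08232183]
[([0.5569, -0.0045, 0.0477], 0.67)]
shift [-0.118 -0.127  0.096] turn [0.    0.001 0.   ] t 3.425
```

{"name": "jog_arm", "arguments": {
  "motion": "0 -0.06 -0.06 0 0 0 0;0 -0.118 -0.127 0 0 0 0;0 -0.118 -0.127 0 0 0 0;0 -0.118 -0.127 0.03 0 0 0;0 -0.118 -0.127 0.05 0 0 0"
}}

```text
time: 4.05
tool_pos: [0.5505, -0.0067, 0.0452]
tool_rot: [-0.001, 0.105, 0.995, -0.0]
contact_force: [-1.4, -1.3, 4.7]
gripper_width: -0.001
grasp_force: 2.2
```

{"name": "jog_arm", "arguments": {
  "motion": "0 0 0 0.015 0 0 0;0 0 0 0.025 0 0 0;0 0 0 0.035 0 0 0;0 0 0 0.04 0 0 0;0 0 0 0.04 0 0 0"
}}

```text
time: 4.68
tool_pos: [0.5505, -0.0069, 0.0278]
tool_rot: [-0.002, 0.105, 0.995, -0.0]
contact_force: [-9.8, -0.3, 16.9]
gripper_width: 0.002
grasp_force: 8.3
```

{"name": "jog_arm", "arguments": {
  "motion": "0 0 0 0.003 0 0 0;0 0 0 0.003 0 0 0;0 0 0 0 0 0 0;0 0 0 -0.05 0 0 0;0 0 0 -0.15 0 0 0"
}}

```text
time: 5.3
tool_pos: [0.5491, -0.0063, 0.0991]
tool_rot: [-0.003, 0.105, 0.994, 0.0]
contact_force: [0.4, 0.3, -0.4]
gripper_width: 0.002
grasp_force: 0.0
```

Run:
```python
from h import *
go([.515,-.272,.25],down(1.36))
f=grab_frame("top");P=cloud(f)
for r in cut_out("top","pedal")[:1]:
    q=P[r["pixels"]&(f["range_z"]>0)];q=q[q[:,2]<.06];A=np.c_[q[:,:2],np.ones(len(q))];print(np.linalg.lstsq(A,q[:,2],rcond=None)[0])
```

```text
shift [-0.042 -0.534 -0.302] turn [ 0.    -0.004  0.001] t 5.3
```

{"name": "jog_arm", "arguments": {
  "motion": "100 0 -0.04 -0.1 0 0 0;100 -0.01 -0.15 -0.2 0 0 0;100 -0.02 -0.27 -0.28 0 0 0;100 -0.03 -0.4 -0.3 0 0 0;100 -0.042 -0.53 -0.3 0 0 0"
}}

```text
time: 6.02
tool_pos: [0.5201, -0.2468, 0.2505]
tool_rot: [0.001, 0.104, 0.995, -0.0]
contact_force: [-0.1, 1.2, 0.3]
gripper_width: 1.0
grasp_force: 0.0
```

{"name": "jog_arm", "arguments": {
  "motion": "100 0 0 0 0 0 0;100 0 0 0 0 0 0;100 0 0 0 0 0 0;100 0 0 0 0 0 0;100 0 0 0 0 0 0"
}}

```text
time: 6.65
tool_pos: [0.5199, -0.2447, 0.2495]
tool_rot: [-0.0, 0.105, 0.995, 0.0]
contact_force: [-0.3, -0.6, 0.2]
gripper_width: 1.002
grasp_force: 0.0
```

Run:
```python
from h import *
f=grab_frame("wrist");P=cloud(f);cv2.imwrite("pics/w1.png",f["color"][...,::-1])
print([(r["at"].round(3) if hasattr(r["at"],"round") else np.round(r["at"],3),r["p"]) for r in place_of("wrist","gauge_grip")])
m=(P[...,2]>.145)&(P[...,2]<.175)&(abs(P[...,0]-.515)<.06)&(abs(P[...,1]+.272)<.06)&(f["range_z"]>0)
q=P[m];print(len(q),q[:,2].max(),cv2.minAreaRect((q[:,:2]*1000).astype(np.float32)))
m=(P[...,2]>.03)&(P[...,2]<.12)&(abs(P[...,0]-.515)<.07)&(abs(P[...,1]+.272)<.07)&(f["range_z"]>0)
q=P[m];print(len(q),cv2.minAreaRect((q[:,:2]*1000).astype(np.float32)))
s=state();print(s["tool_pos"],f["world_from_camera"].round(3).tolist())
```

```text
[(array([ 0.515, -0.274,  0.134]), 0.75), (array([ 0.673, -0.291,  0.14 ]), 0.61)]
1271 0.16353905911159344 ((513.5089721679688, -272.7662353515625), (27.985849380493164, 24.384031295776367), 75.42230987548828)
3125 ((514.4114990234375, -272.78143310546875), (102.82843017578125, 28.063060760498047), 76.59843444824219)
[ 0.51986353 -0.2451176   0.24959076] [[0.208, -0.933, -0.294, 0.445], [0.978, 0.198, 0.063, -0.228], [-0.001, -0.3, 0.954, 0.392], [0.0, 0.0, 0.0, 1.0]]
```

View pics/w1.png

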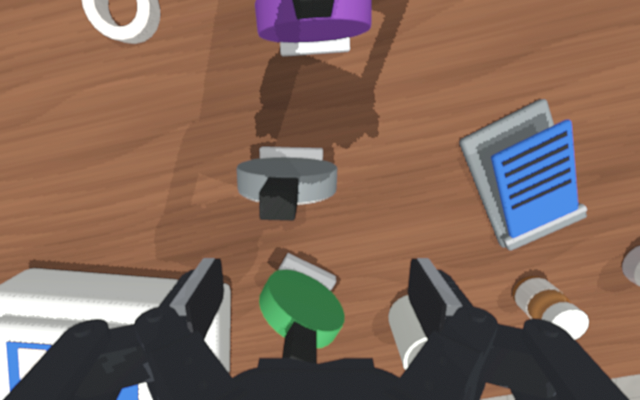

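The wrist view shows the grey gauge at (285,180) with its handle at (278,198), and the pedal back up at (540,185). Descending on the handle.

Run:
```python
from h import *
go([.514,-.2728,.124],down(1.33))
```

```text
shift [-0.    -0.057  0.251] turn [-0.     0.     0.021] t 6.75
```

{"name": "jog_arm", "arguments": {
  "motion": "100 0 -0.03 0 0 0 0.021;100 0 -0.057 0 0 0 0.021;100 0 -0.057 0.06 0 0 0.021;100 0 -0.057 0.12 0 0 0.021;100 0 -0.057 0.18 0 0 0.021"
}}

```text
time: 7.38
tool_pos: [0.5134, -0.2747, 0.1587]
tool_rot: [0.0, 0.121, 0.993, -0.0]
contact_force: [-0.1, -1.0, -0.0]
gripper_width: 0.997
grasp_force: 0.0
```

{"name": "jog_arm", "arguments": {
  "motion": "100 0 0 0.04 0 0 0;100 0 0 0.07 0 0 0;100 0 0 0.07 0 0 0;50 0 0 0.07 0 0 0;0 0 0 0.07 0 0 0"
}}

```text
time: 8.0
tool_pos: [0.5145, -0.2739, 0.126]
tool_rot: [0.001, 0.121, 0.993, -0.001]
contact_force: [-0.7, 0.7, -0.3]
gripper_width: 0.603
grasp_force: 0.0
```

{"name": "jog_arm", "arguments": {
  "motion": "0 0 0 0 0 0 0;0 0 0 0 0 0 0;0 0 0 0 0 0 0;0 0 0 0 0 0 0;0 0 0 0 0 0 0"
}}

```text
time: 8.62
tool_pos: [0.5143, -0.2739, 0.1255]
tool_rot: [0.001, 0.121, 0.993, -0.0]
contact_force: [1.4, -0.7, 5.2]
gripper_width: 0.322
grasp_force: 60.7
```

{"name": "jog_arm", "arguments": {
  "motion": "0 0 0 -0.06 0 0 0;0 0 0 -0.15 0 0 0;0 0 0 -0.25 0 0 0;0 0 0 -0.35 0 0 0;0 0 0 -0.45 0 0 0"
}}

```text
time: 9.25
tool_pos: [0.513, -0.2727, 0.3484]
tool_rot: [-0.002, 0.121, 0.993, 0.001]
contact_force: [0.2, 0.3, -3.8]
gripper_width: 0.318
grasp_force: 59.8
```

{"name": "jog_arm", "arguments": {
  "motion": "0 0 0.1 0 0 0 0;0 0 0.2 0 0 0 0;0 0 0.3 0 0 0 0;0 0 0.4 0 0 0 0;0 0 0.5 0 0 0 0"
}}

```text
time: 9.88
tool_pos: [0.5731, -0.0288, 0.3468]
tool_rot: [-0.002, 0.121, 0.993, 0.0]
contact_force: [0.3, -0.5, -3.4]
gripper_width: 0.32
grasp_force: 60.5
```

Run:
```python
from h import *
s=state();print(s["tool_pos"],s["gripper_width"],s["grasp_force"],s["joint_pos"])
# viewing pose: gauge x (= -tool x? ) tilted up to scene camera
r=rot(s);print(r.as_matrix().round(2).tolist())
p=np.array([.56,.25,.36]);c=np.array([.845,.455,.998])
go(p,down(1.75)); go(p,down(1.75)*R.from_rotvec([0,.7,0])); print((down(1.75)*R.from_rotvec([0,.7,0])).as_matrix()[:,0])
```

```text
[ 0.57307204 -0.02882486  0.34677436] 0.32047957490010637 60.52671432495117 [-1.80067739e-01 -1.08359927e-01  1.58125570e+00  2.74148182e-04
  1.67317122e+00 -1.50859659e+00]
[[-0.97, 0.24, -0.0], [0.24, 0.97, 0.0], [0.0, -0.0, -1.0]]
shift [ 0.159  0.535 -0.026] turn [ 0.001 -0.003 -0.281] t 9.875
shift [ 0.159  0.535 -0.026] turn [ 0.099  0.457 -0.269] t 9.875
[-0.75259396 -0.1363301   0.64421769]
```

{"name": "jog_arm", "arguments": {
  "motion": "0 0.03 0.1 -0.02 0 0 -0.06;0 0.06 0.2 -0.02 0 0 -0.12;0 0.09 0.31 -0.02 0 0 -0.18;0 0.12 0.42 -0.02 0 0 -0.24;0 0.15 0.53 -0.02 0 0 -0.281"
}}

```text
time: 10.5
tool_pos: [0.5634, 0.2462, 0.3567]
tool_rot: [-0.002, -0.091, 0.996, -0.0]
contact_force: [2.2, 0.5, -3.2]
gripper_width: 0.319
grasp_force: 60.5
```

{"name": "jog_arm", "arguments": {
  "motion": "0 0 0 0 0 -0.1 0;0 0 0 0 0 -0.2 0;0 0 0 0 0 -0.3 0;0 0 0 0 0 -0.4 0;0 0 0 0 0 -0.46 0"
}}

```text
time: 11.12
tool_pos: [0.5623, 0.2442, 0.3548]
tool_rot: [0.335, -0.085, 0.938, 0.03]
contact_force: [0.6, -0.0, -5.1]
gripper_width: 0.32
grasp_force: 61.7
```

```bash
cat >> h.py <<'E'
def dial(name=None,n="scene"):
    f=grab_frame(n);P=cloud(f);s=state();r=rot(s);c=f["color"].astype(int)
    D=s["tool_pos"]+r.apply([0,0,.1255-.064]); q=(P-D)
    g=R.from_matrix(r.as_matrix()@np.diag([-1,1,-1]))  # gauge axes
    L=g.inv().apply(q.reshape(-1,3)).reshape(q.shape)
    near=(np.linalg.norm(L[...,1:],axis=-1)<.06)&(abs(L[...,0]-.013)<.012)&(f["range_z"]>0)
    red=near&(c[...,0]>110)&(c[...,0]>1.7*c[...,1])&(c[...,0]>1.7*c[...,2])
    wh=near&(c.min(-1)>150)
    print("t",s["time"],"tcp",s["tool_pos"],"force",s["contact_force"],"dialC",D.round(3))
    for k,m in (("red",red),("white",wh)): print(k,m.sum(),L[m].mean(0).round(4) if m.any() else None)
    # pixel-ray intersection with the dial plane avoids depth noise
    K=f["intrinsics"];T=f["world_from_camera"]
    def hit(m):
        v,u=np.nonzero(m);d=np.stack([(u-K[0,2])/K[0,0],-(v-K[1,2])/K[1,1],-np.ones(len(u))],-1)@T[:3,:3].T
        nrm=g.apply([1,0,0]);t=((D+.013*nrm-T[:3,3])@nrm)/(d@nrm);return g.inv().apply(T[:3,3]+t[:,None]*d-D)
    if red.any(): h=hit(red).mean(0);print("ray red",h.round(4),"angle",np.arctan2(-h[1],h[2]).round(3),"gauge z",g.as_matrix()[:,2].round(3))
    if wh.any():
        h=hit(wh);e=cv2.minEnclosingCircle((h[:,1:]*1000).astype(np.float32));print("white circle",e)
    if name:
        v,u=np.nonzero(near);a,b,x,y=max(v.min()-12,0),v.max()+12,max(u.min()-12,0),u.max()+12
        cv2.imwrite(name,cv2.resize(f["color"][a:b,x:y,::-1],None,fx=6,fy=6,interpolation=cv2.INTER_CUBIC)[:600,:800]);print("crop origin",x,a)
    return f,P,g,D
E
python3 - <<'E'
from h import *
dial("pics/d1.png")
E
```

```text
t 11.175 tcp [0.5612978  0.24416347 0.35296791] force [ 0.70640145  1.19712264 -5.09720247] dialC [0.6   0.251 0.305]
red 35 [ 0.0161 -0.0133  0.0408]
white 2927 [ 0.0152  0.0018 -0.0051]
ray red [ 0.013  -0.0141  0.0393] angle 0.345 gauge z [-0.622 -0.113  0.775]
white circle ((-1.1461987495422363, -8.74285888671875), 58.380374908447266)
crop origin 324 226
```

View pics/d1.png

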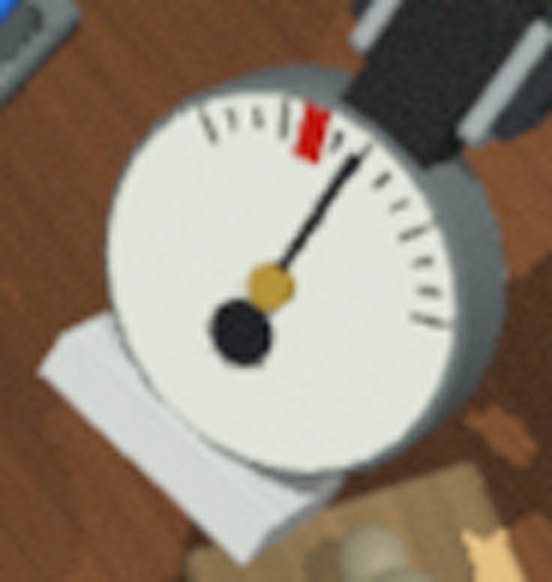

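Run:
```python
from h import *
f,P,g,D=dial()
K=f["intrinsics"];T=f["world_from_camera"];n=g.apply([1,0,0])
def hit(u,v):
    u,v=324+(u+.5)/6-.5,226+(v+.5)/6-.5
    d=np.array([(u-K[0,2])/K[0,0],-(v-K[1,2])/K[1,1],-1])@T[:3,:3].T
    t=((D+.013*n-T[:3,3])@n)/(d@n);return g.inv().apply(T[:3,3]+t*d-D)[1:]
h=hit(270,287);print("hub",h)
for k,p in dict(red=(312,132),redin=(310,160),redout=(316,104),tip=(359,152),cw=(242,332)).items():
    v=hit(*p)-h;print(k,v.round(4),np.hypot(*v).round(4),np.arctan2(-v[0],v[1]).round(3))
# final pose
for a in (.3,.33,.36):
    pass
```

```text
t 11.225 tcp [0.56154371 0.24409066 0.35343213] force [ 0.02275809  0.25710297 -4.30300834] dialC [0.6   0.251 0.306]
red 33 [ 0.0143 -0.0127  0.0401]
white 2881 [ 0.0129  0.0019 -0.0056]
ray red [ 0.013  -0.013   0.0395] angle 0.319 gauge z [-0.619 -0.112  0.777]
white circle ((-2.311537027359009, -7.495917320251465), 58.18274688720703)
hub [-4.16814711e-05 -1.94182189e-03]
red [-0.0137  0.0415] 0.0436 0.318
redin [-0.01    0.0351] 0.0365 0.279
redout [-0.0168  0.0481] 0.051 0.336
tip [-0.0009  0.0458] 0.0458 0.02
cw [ 0.0007 -0.0155] 0.0155 -3.098
```

Clear dial view: hub at crop (270,287), red mark at (312,132), needle tip at (359,152). The mark sits about 0.31 rad from the needle's zero. Next is the leaned pose above the crown.

```bash
cat >> h.py <<'E'
RF=down(1.75)*R.from_rotvec([.31,0,0]);GZ=-RF.as_matrix()[:,2]
def final(d): return np.array([.557,.294,.052-d])+(.016+.1255)*GZ
E
python3 - <<'E'
from h import *
print(GZ,final(.005)); go(final(-.05),RF)
r=rot();RR=RF; print(state()["joint_pos"])
E
```

```text
[-0.0543755   0.30017341  0.95233357] [0.54930587 0.33647454 0.1817552 ]
shift [0.14  0.186 0.187] turn [ 0.198  0.45  -0.07 ] t 11.225
[ 0.33286628 -0.43126991  1.9351341  -0.11765753  0.96622425 -1.3848133 ]
```

{"name": "jog_arm", "arguments": {
  "motion": "0 0.03 0.04 0 0.04 0.1 -0.014;0 0.06 0.08 0 0.08 0.2 -0.028;0 0.09 0.12 0.04 0.12 0.3 -0.042;0 0.12 0.16 0.1 0.16 0.4 -0.056;0 0.14 0.186 0.187 0.198 0.45 -0.07"
}}

```text
time: 11.85
tool_pos: [0.5546, 0.3389, 0.2422]
tool_rot: [0.017, -0.088, 0.984, -0.153]
contact_force: [0.9, -0.1, -3.0]
gripper_width: 0.321
grasp_force: 62.0
```

{"name": "jog_arm", "arguments": {
  "motion": "0 0 0 0 0 0 0;0 0 0 0 0 0 0;0 0 0 0 0 0 0;0 0 0 0 0 0 0;0 0 0 0 0 0 0"
}}

```text
time: 12.48
tool_pos: [0.5534, 0.3369, 0.245]
tool_rot: [0.02, -0.087, 0.984, -0.152]
contact_force: [-0.5, 0.8, -3.4]
gripper_width: 0.324
grasp_force: 62.2
```

Run:
```python
from h import *
f,P,g,D=dial("pics/d2.png")
print([(np.round(r["at"],3),r["p"]) for n in("scene",) for r in place_of(n,"crown")],[(np.round(r["at"],3),r["p"]) for r in place_of("scene","gauge_sole")])
print("target",final(-.05));go(final(-.02),RF);go(final(.005),RF)
```

```text
t 12.525 tcp [0.5533215  0.33686124 0.24438757] force [ 0.64777918  0.49463583 -3.25594352] dialC [0.557 0.319 0.186]
red 8 [ 0.0148 -0.0148  0.0451]
white 242 [ 0.0171 -0.0022 -0.0425]
ray red [ 0.013  -0.0139  0.0406] angle 0.33 gauge z [-0.065  0.296  0.953]
white circle ((5.042947292327881, -17.655174255371094), 66.16351318359375)
crop origin 366 282
[(array([0.56 , 0.296, 0.068]), 0.5)] [(array([ 0.372, -0.218,  0.002]), 0.66), (array([0.563, 0.303, 0.125]), 0.6)]
target [0.54930587 0.33647454 0.2367552 ]
shift [0.009 0.023 0.07 ] turn [ 0.001  0.007 -0.002] t 12.625
shift [0.009 0.038 0.117] turn [ 0.001  0.007 -0.002] t 12.625
```

View pics/d2.png

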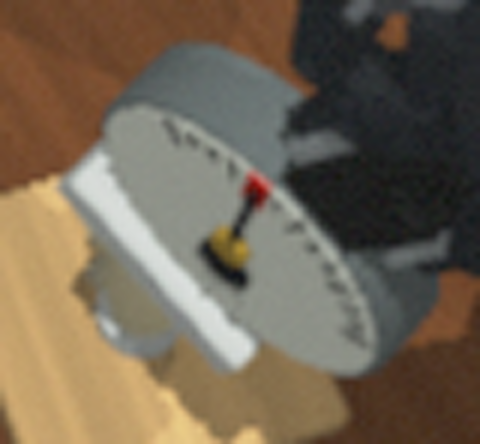

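The needle at (240,215) points into the red mark at (257,188), so the lean is right. Descending onto the crown.

{"name": "jog_arm", "arguments": {
  "motion": "0 0.003 0.008 0.02 0 0.007 0;0 0.006 0.016 0.05 0 0.007 0;0 0.009 0.023 0.07 0 0.007 0;0 0.009 0.026 0.08 0 0.007 0;0 0.009 0.03 0.09 0 0.007 0"
}}

```text
time: 13.25
tool_pos: [0.5494, 0.3369, 0.1951]
tool_rot: [0.013, -0.087, 0.984, -0.153]
contact_force: [0.1, 1.3, -3.2]
gripper_width: 0.321
grasp_force: 62.2
```

Run:
```python
from h import *
s=state();print(s["tool_pos"],s["contact_force"]);go(final(.005),RF)
```

```text
[0.54936318 0.33690445 0.19506502] [ 0.08876934  1.26667146 -3.15017894]
shift [0.    0.007 0.026] turn [ 0.001 -0.001 -0.002] t 13.25
```

{"name": "jog_arm", "arguments": {
  "motion": "0 0 0.002 0.006 0 0 0;0 0 0.004 0.012 0 0 0;0 0 0.005 0.018 0 0 0;0 0 0.007 0.024 0 0 0;0 0 0.007 0.026 0 0 0"
}}

```text
time: 13.88
tool_pos: [0.5496, 0.3365, 0.1823]
tool_rot: [0.014, -0.087, 0.984, -0.153]
contact_force: [-0.9, 1.0, -1.4]
gripper_width: 0.322
grasp_force: 62.5
```

{"name": "jog_arm", "arguments": {
  "motion": "0 0 0 0 0 0 0;0 0 0 0 0 0 0;0 0 0 0 0 0 0;0 0 0 0 0 0 0;0 0 0 0 0 0 0"
}}

```text
time: 14.5
tool_pos: [0.5495, 0.3364, 0.1821]
tool_rot: [0.013, -0.087, 0.984, -0.153]
contact_force: [0.3, 2.1, -1.6]
gripper_width: 0.319
grasp_force: 62.5
```

Run:
```python
from h import *
f,P,g,D=dial("pics/d3.png")
F=[];
for i in range(6): F.append(state()["contact_force"]); grab_frame("scene")
print(np.mean(F,0)); go(final(.005),RF)
```

```text
t 14.55 tcp [0.54947328 0.33640226 0.18204249] force [-0.27455726  0.56989571 -1.61385254] dialC [0.553 0.318 0.123]
red 5 [ 0.0155 -0.0148  0.0453]
white 197 [ 0.0174 -0.0016 -0.0457]
ray red [ 0.013  -0.0133  0.0383] angle 0.335 gauge z [-0.053  0.299  0.953]
white circle ((5.683619976043701, -20.4694881439209), 68.67858123779297)
crop origin 364 293
[ 0.1444793   1.42841023 -1.39398123]
shift [0. 0. 0.] turn [ 0.001 -0.001 -0.002] t 14.85
```

View pics/d3.png

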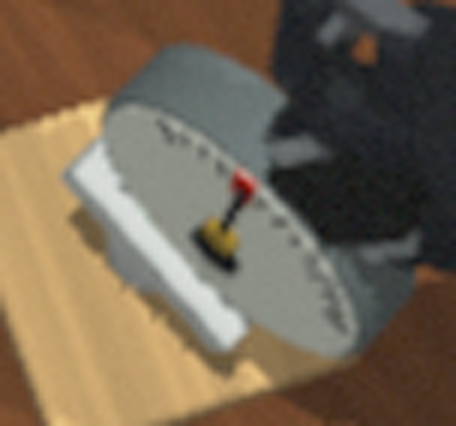

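The bone carries about 2 N and the needle lies in the mark. I'll press 2 mm more for margin.

{"name": "jog_arm", "arguments": {
  "motion": "0 0 0.001 0.002 0 0 0;0 0 0.001 0.004 0 0 0;0 0 0.001 0.004 0 0 0;0 0 0.001 0.004 0 0 0;0 0 0.001 0.004 0 0 0"
}}

```text
time: 15.48
tool_pos: [0.5494, 0.3363, 0.18]
tool_rot: [0.013, -0.087, 0.984, -0.153]
contact_force: [-0.4, 2.9, -0.1]
gripper_width: 0.325
grasp_force: 62.6
```

{"name": "jog_arm", "arguments": {
  "motion": "0 0 0 0 0 0 0;0 0 0 0 0 0 0;0 0 0 0 0 0 0;0 0 0 0 0 0 0;0 0 0 0 0 0 0"
}}

```text
time: 16.1
tool_pos: [0.5494, 0.3362, 0.1799]
tool_rot: [0.013, -0.087, 0.984, -0.153]
contact_force: [-0.1, 2.7, 0.2]
gripper_width: 0.322
grasp_force: 62.6
```

Run:
```python
from h import *
F=[]
for i in range(6): F.append(state()["contact_force"]); grab_frame("scene")
print(np.mean(F,0),state()["tool_pos"])
f=grab_frame("scene");P=cloud(f)
for r in cut_out("scene","pedal")[:1]:
    q=P[r["pixels"]&(f["range_z"]>0)];A=np.c_[q[:,:2],np.ones(len(q))];print(np.linalg.lstsq(A,q[:,2],rcond=None)[0])
dial("pics/d4.png")
```

```text
[ 0.18291549  3.31784301 -0.35794941] [0.54943576 0.33616025 0.17994013]
[-0.0419024  -0.0143148   0.04309459]
t 16.55 tcp [0.54943154 0.33611177 0.1799275 ] force [-0.0122945   3.35938792 -1.00346619] dialC [0.553 0.318 0.121]
red 6 [ 0.0155 -0.0142  0.0454]
white 191 [ 0.0176 -0.0016 -0.0455]
ray red [ 0.013  -0.0127  0.0384] angle 0.319 gauge z [-0.053  0.3    0.953]
white circle ((4.239398002624512, -19.55903434753418), 66.93067169189453)
crop origin 364 293
```

View pics/d4.png

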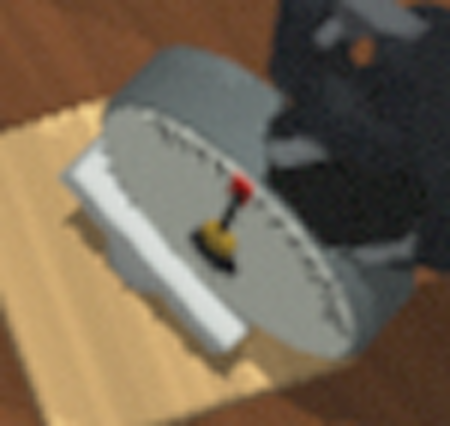

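The needle is still in the mark. The pedal fit looks off, so I'll check it by cloud region.

Run:
```python
from h import *
for n in("top","scene"):
    f=grab_frame(n);P=cloud(f);c=f["color"].astype(int)
    m=(abs(P[...,0]-.587)<.08)&(abs(P[...,1])<.07)&(f["range_z"]>0)&(c[...,2]>120)&(c[...,2]>1.8*c[...,0])
    q=P[m];A=np.c_[q[:,:2],np.ones(len(q))];print(n,len(q),np.linalg.lstsq(A,q[:,2],rcond=None)[0])
    print([(np.round(r["at"],3),r["p"]) for r in place_of(n,"pedal_pad")], [ (round(r["p"],2),P[r["pixels"]].mean(0).round(3)) for r in cut_out(n,"pedal")])
```

```text
top 1323 [-0.22823729 -0.05722608  0.17411028]
[(array([ 0.558, -0.003,  0.049]), 0.58)] [(0.84, array([0.585, 0.003, 0.049]))]
scene 1667 [-0.21807254 -0.04767835  0.16685764]
[(array([ 0.55 , -0.008,  0.05 ]), 0.69)] [(0.68, array([0.591, 0.006, 0.042])), (0.38, array([0.564, 0.321, 0.135]))]
```

```bash
python3 -c "
from plant import *
print(job_done())"
```

```text
the job is handed in; nothing more can be done
None
```

The job is handed in, but the hand-in returned no verdict: I pressed the pedal to its stop and it is back up. The gauge is held on the bone head with about 3 N, by force reading, and the needle sits inside the red mark.

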